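# Shelve the striker boxes under the roofs they fit

### The arm

A 6-joint arm with a two-finger parallel gripper is mounted at the origin on the work surface. World frame = base frame: x ahead of the robot, y to its left, z up, the work surface at z = 0. Lengths are in mm, angles in rad, forces in N, time in s.
With the tool pointing down it reaches from about 300 to 775 mm from the base axis. Payload 14.6 kg.
Tool frame: the origin (TCP) lies midway between the tips of the shut fingers; the grasp point (between the pads) lies 19 mm behind it (manip.hold_point_z is the distance from the TCP to the grasp point, in mm); z points along the fingers, y is the direction in which the jaws open and shut (so a half turn about z gives the same grasp; the last joint's range is limited). The gripper opens to 94 mm and grips with 3 to 60 N. Pads are 16 mm wide; open, the fingers measure 119 mm over their backs; the gripper's body (75 mm by 177 mm) begins 78 mm behind the grasp point.
Start: joints at [1.052, 0.3, 1.521, -0, 1.321, -0.067], TCP at [240.118, 494.806, 205.446] pointing down, gripper open.
Joint ranges: [-3.03, 3.03], [-0.79, 2.21], [0.23, 2.52], [-1.04, 4.18], [0, 3.07], [-2.55, 2.55]. Speed limits (rad/s): [2.22, 2.22, 2.57, 3.14, 3.14, 3.14].

### API

Orientations are given as [roll, pitch, yaw] about the fixed x, y, z axes, in that order (R = Rz(yaw) Ry(pitch) Rx(roll)).
In Python, from cell import manip gives the robot as it stands.
- The arm moves only by the shell command python3 -m crank 'ROWS' [OPENING] [FORCE]. ROWS is JSON, a list of rows, each an object with "offset": the shift along the world's x, y, z in m, a list of three; "spin": the turn about the world's z in degrees. In form: [{"offset": [dx, dy, dz], "spin": spin}, ...]. A call has exactly 8 rows; each row is the pose to reach, as a shift and turn from the pose measured when the call began; what a row does not reach only later rows make up. A row lasts 1/12 s, in which the tool goes at most 41.7 mm and 7.16 degrees, less where a joint would pass 70% of its speed; a pose out of reach is approached as far as the arm can. A call with a gripper value outside its range is refused whole. OPENING is the opening, from 0 (shut) to 1 (fully open), set as the call begins (- or left out, the last holds). The fingers move at their own pace and stop on an object; FORCE is the grip in N (left out, the last holds). Time passes only in rows, so rows that repeat a pose let the fingers close, or fill a call up. It gives the time, the measured TCP pose, the force and the opening at its end, in the units of the state.
- manip.read_state(): the state, without advancing time (a new reading comes with each control period).
- manip.camera(name): name is "scene" or "side" or "wrist"; returns a dict with "pixels" (400x640x3 uint8, red, green, blue), "fx", "fy", "cx", "cy" (pixels), "extrinsics" (4x4, takes a point from world to camera coordinates); the wrist camera has in their place "hand_eye" (4x4, takes a point from camera to tool coordinates, whose origin is the TCP and whose axes are the flange's). Camera axes: x right, y down, z forward; pixel columns grow to the right and rows downward; lengths in mm; the calibration is good to about 2 mm. The wrist camera is an equidistant fisheye: a pixel r from the principal point sees the ray r / f radians off the axis. A picture is of the moment at which its call begins: read the wrist's pose just before it. There is no depth.
- manip.sign_off(): hands the job in, once; it reports no verdict.
Trained networks look in a picture, given as the dict that the camera call returned (one of the last four; its "shot" number tells which), for a name from the list of things; names that differ only in an ending like _2 or _b are one class to them, and where a whole thing is asked for, a point or a joint stands for the part that bears it (a point fixed in the world has none). Each returns a list of dicts, best first, with "conf" (0 to 1); they miss things now and then, are a little off and sometimes report something else, mostly with a low value. They report only what shows in the picture. A call takes as long as a camera call. They do not tell look-alikes from the thing itself.
- manip.search_frame(picture, name): "location" ([x, y, z] in mm, in world coordinates, good to about 4 mm: the middle of the surface that is visible of it).
- manip.masks_of(picture, name): "mask" (400x640 bool, what is visible of it).
The state is a dict: "clock": time; "joints": joint angles; "qd": joint speeds; "effort": joint torques, N m; "eef_pos": TCP position; "eef_rot": TCP orientation; "wrist_force": force on the tool from outside, world axes, zero at the start; "moment": the same for the moment, N m; "finger_gap": finger opening in mm.
Only numpy, scipy, OpenCV 4.12 (cv2) and the standard library are available. Lean on these libraries where they do the work, as an engineer would, in place of code of your own. Each camera call takes 0.05 s, during which the arm holds its last target. There are 200 camera calls.

### The job

Put the two closed rosewood striker boxes away on the stepped display shelf, one in each of its two empty tiers, each under the roof that suits its height so that both are housed. Each box must end standing upright on its tier's floor, a narrow face to the front, square to the shelf and pushed back to the back rail; keep the boxes upright throughout, and leave the tin cup, the open case and the two loose coins where they are.

Things in the scene. Friction and masses are not known exactly. Their poses are not given: they have to be found in the camera images.
- tall_box_center (a point): the taller closed rosewood striker box, a solid block 115 mm tall, 70 mm along its x, 56 mm along its y, 0.12 to 0.28 kg; white disc inlaid on its top and on one narrow (56 mm) face. This point is its centre, 57.5 mm above its underside; x points away from the narrow face with the disc, z up. Starts upright on the table, left or right, yaw within 0.5 rad
- short_box_center (a point): the shorter closed rosewood striker box, a solid block 80 mm tall, 70 mm along its x, 56 mm along its y, 0.12 to 0.28 kg; white disc inlaid on its top and on one narrow (56 mm) face. This point is its centre, 40 mm above its underside; x points away from the narrow face with the disc, z up. Starts upright on the table, left or right, yaw within 0.5 rad
- shelf: fixed dark teak shelf with brass edges, yaw within 0.15 rad: three tiers side by side, 130 mm apart, in changing order; their floors step, their roofs (10 mm thick, tops at 179 mm) are level. Origin: under the middle of the shelf, on the table; axes as the tiers'
- tier_a_back (a point): empty tier with the lowest floor: 127 mm of clearance from floor to roof, floor 42 mm above the table. This point is on its floor at the foot of its back rail, midway between its cheeks; x points level into the shelf, y left, z up. In every tier the floor is 120 mm deep (to -x) and the roof covers only its rear 40 mm, on 40 mm deep cheeks 110 mm apart inside; the back is open above a 25 mm tall rail
- tier_b_back (a point): empty tier with the middle floor: 92 mm of clearance from floor to roof, floor 77 mm above the table. This point is on its floor at the foot of its back rail, midway between its cheeks; x points level into the shelf, y left, z up
- tier_c_back (a point): tier with the highest floor, holding the tin cup, too low for either box: 57 mm of clearance from floor to roof, floor 112 mm above the table. This point is on its floor at the foot of its back rail, midway between its cheeks; x points level into the shelf, y left, z up
- cup_rim (a point): tin pocket cup, loose, 54 mm across and 36 mm tall, standing in the lowest-roomed tier; this point is the centre of its mouth. A bystander
- case: small open rosewood case, loose, 75 by 85 mm and 24 mm tall, its lid propped up at the far side to 80 mm, with a milky white striker in its hollow; origin at the centre of its underside. It lies on the table between the two boxes. A bystander
- queen_center (a point): red queen coin, a disc 32 mm across and 8 mm thick lying loose on the table near the case; this point is its centre. A bystander
- horn_center (a point): polished horn coin, a disc 32 mm across and 8 mm thick lying loose on the table near the case; this point is its centre. A bystander
There are look-alikes about, which are no part of the job. Leave any purple or yellow look-alike of the part that bears short_box_center alone.

How it is judged:
By the outcome, as a careful person would: the job done as asked, in the order asked, and still so for the second after the job is handed in, with the robot touching nothing.
It also fails if it takes over 54 s, if anything falls off the work surface, if the arm or the gripper's body presses on something with over 40 N, if the wrist force passes 120 N, or if a joint passes its speed limit or range.

## Working session

There is one attempt and no reset: what is moved stays moved. The work goes in short steps, Python scripts to look and compute and a shell command to move; the robot and the scene stay as the last step left them, time stands still between calls to the robot, and variables do not carry over. Pictures are saved under pics/ and viewed, about 8 in all and at most 12, crops included, and the job is handed in when it is done.

```bash
ls; mkdir -p pics; python3 - <<'E'
from cell import manip
import cv2,numpy as np
s=manip.read_state(); print(s['clock'],s['eef_pos'],s['eef_rot'],s['finger_gap'])
ims=[]
for c in ['scene','side']:
    p=manip.camera(c); ims.append(p)
    cv2.imwrite(f'pics/{c}0.png',p['pixels'][...,::-1])
    print(c,p['fx'],p['cx'],p['cy'],np.round(p['extrinsics'],3).tolist())
    for n in ['tall_box_center','short_box_center','tier_a_back','tier_b_back','tier_c_back','cup_rim','case','queen_center','horn_center','shelf']:
        try: print(c,n,[(np.round(d['location']).tolist(),round(d['conf'],2)) for d in manip.search_frame(p,n)][:4])
        except Exception as e: print(n,e)
E
```

```text
pics
0.0 [239.99458916 494.57538498 204.88446165] [-3.14043307e+00 -7.06448617e-05  2.68978966e+00] 93.59931180853084
scene 455.308246389158 325.8521207788812 202.02976277301778 [[0.316, 0.949, -0.004, -189.768], [0.531, -0.18, -0.828, -167.699], [-0.787, 0.259, -0.56, 1488.262], [0.0, 0.0, 0.0, 1.0]]
scene tall_box_center [([444.0, -242.0, 81.0], 0.65)]
scene short_box_center [([283.0, 236.0, 55.0], 0.81), ([412.0, 226.0, 75.0], 0.72), ([447.0, 359.0, 54.0], 0.63)]
scene tier_a_back []
scene tier_b_back [([454.0, 11.0, 61.0], 0.2)]
scene tier_c_back [([669.0, 86.0, 112.0], 0.71)]
scene cup_rim [([647.0, 82.0, 131.0], 0.65)]
scene case [([452.0, 12.0, 60.0], 0.74)]
scene queen_center []
scene horn_center []
scene shelf [([682.0, -101.0, 8.0], 0.8)]
side 505.38262062252267 323.70335359194763 203.36824336552007 [[-0.996, -0.089, -0.001, 493.124], [-0.064, 0.723, -0.688, 96.385], [0.062, -0.685, -0.726, 1142.961], [0.0, 0.0, 0.0, 1.0]]
side tall_box_center [([421.0, -217.0, 80.0], 0.55)]
side short_box_center [([425.0, 383.0, 79.0], 0.86), ([389.0, 255.0, 74.0], 0.66)]
side tier_a_back [([629.0, -64.0, 115.0], 0.89)]
side tier_b_back [([614.0, -166.0, 76.0], 0.59), ([405.0, 117.0, 8.0], 0.3)]
side tier_c_back [([617.0, 139.0, 114.0], 0.88)]
side cup_rim [([617.0, 89.0, 130.0], 0.75)]
side case [([410.0, 26.0, 15.0], 0.85)]
side queen_center [([408.0, 116.0, 7.0], 0.62)]
side horn_center []
side shelf [([546.0, 148.0, 12.0], 0.8)]
```

View pics/scene0.png

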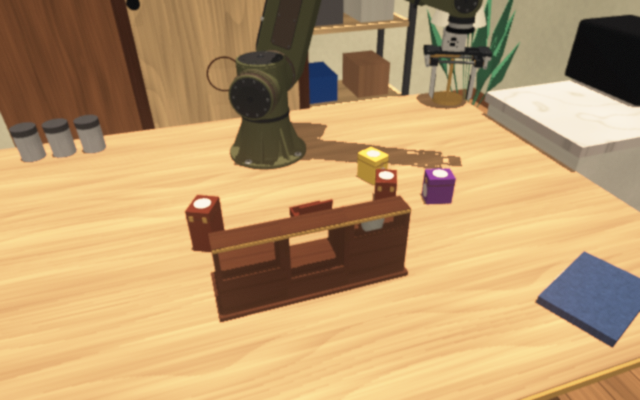

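View pics/side0.png

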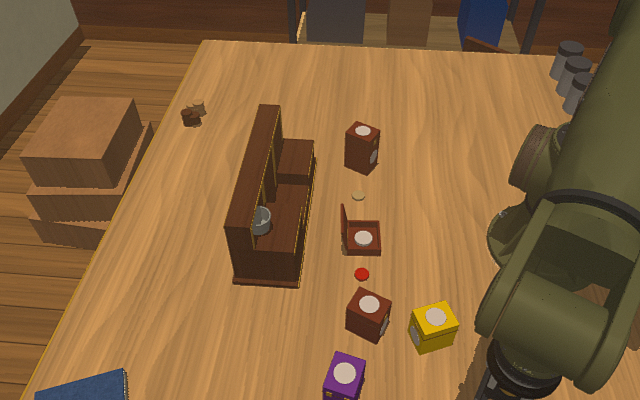

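The scene view shows the shelf from behind, with the tall box at (205,222). The side view shows the cup in the near (left) tier, the lowest floor in the middle (so that is tier a), and a step up at the far right (tier b). The real short box is the red-brown one at (368,315), with yellow at (435,325) and purple at (344,375) as look-alikes. The tall box is at (362,147). Next I move above the short box for a close look.

```bash
python3 -m crank '[{"offset":[0.1,-0.12,0.12],"spin":26},{"offset":[0.2,-0.235,0.12],"spin":26},{"offset":[0.2,-0.235,0.12],"spin":26},{"offset":[0.2,-0.235,0.12],"spin":26},{"offset":[0.2,-0.235,0.12],"spin":26},{"offset":[0.2,-0.235,0.12],"spin":26},{"offset":[0.2,-0.235,0.12],"spin":26},{"offset":[0.2,-0.235,0.12],"spin":26}]' 1 40
cat > h.py <<'E'
from cell import manip
import cv2,numpy as np
from scipy.spatial.transform import Rotation as Ro
def wrist():
    s=manip.read_state(); p=manip.camera('wrist')
    T=np.eye(4);T[:3,:3]=Ro.from_euler('xyz',s['eef_rot']).as_matrix();T[:3,3]=s['eef_pos']
    p['T']=T@np.array(p['hand_eye']); return s,p
def ray(p,u,v):
    if 'T' in p:
        x=(u-p['cx'])/p['fx'];y=(v-p['cy'])/p['fy'];r=np.hypot(x,y)+1e-12
        d=np.array([np.sin(r)*x/r,np.sin(r)*y/r,np.cos(r)]);T=p['T']
    else:
        d=np.array([(u-p['cx'])/p['fx'],(v-p['cy'])/p['fy'],1]);T=np.linalg.inv(p['extrinsics'])
    return T[:3,3],T[:3,:3]@d
def at(p,u,v,z):
    o,d=ray(p,u,v); return o+d*(z-o[2])/d[2]
def proj(p,X):
    X=np.atleast_2d(X).astype(float);T=np.linalg.inv(p['T']) if 'T' in p else np.array(p['extrinsics'])
    c=X@T[:3,:3].T+T[:3,3]
    if 'T' in p:
        n=np.hypot(c[:,0],c[:,1])+1e-12;r=np.arctan2(n,c[:,2])
        a=c[:,:2]/n[:,None]*r[:,None]
    else: a=c[:,:2]/c[:,2:]
    return a*[p['fx'],p['fy']]+[p['cx'],p['cy']]
E
python3 - <<'E'
from h import *
s,p=wrist(); print(s['clock'],s['eef_pos'],s['eef_rot'],p['fx'],p['cx'],p['cy'],np.round(p['hand_eye'],2).tolist())
cv2.imwrite('pics/w1.png',p['pixels'][...,::-1])
for n in ['tall_box_center','short_box_center','tier_a_back','tier_b_back','tier_c_back','case']:
    print(n,[(np.round(d['location']).tolist(),round(d['conf'],2)) for d in manip.search_frame(p,n)][:4])
E
```

```text
clock: 1.77
eef_pos: [437.3, 262.3, 324.4]
eef_rot: [3.141, 0.0, -3.14]
wrist_force: [0.7, 1.0, 0.3]
finger_gap: 94.0
1.7667 [437.30289571 262.34815587 324.43125843] [ 3.14135030e+00  3.94284393e-04 -3.13950708e+00] 309.70691628693146 317.4879219589677 197.59326750072327 [[-0.0, -0.97, -0.26, 74.71], [1.0, -0.0, -0.0, 0.43], [0.0, -0.26, 0.97, -179.79], [0.0, 0.0, 0.0, 1.0]]
tall_box_center [([417.0, -218.0, 80.0], 0.65)]
short_box_center [([423.0, 367.0, 80.0], 0.83), ([393.0, 239.0, 80.0], 0.67)]
tier_a_back [([560.0, -48.0, 40.0], 0.66)]
tier_b_back [([559.0, -159.0, 76.0], 0.6)]
tier_c_back [([579.0, 110.0, 113.0], 0.69), ([392.0, 237.0, 83.0], 0.53)]
case [([416.0, 26.0, 14.0], 0.56)]
```

View pics/w1.png

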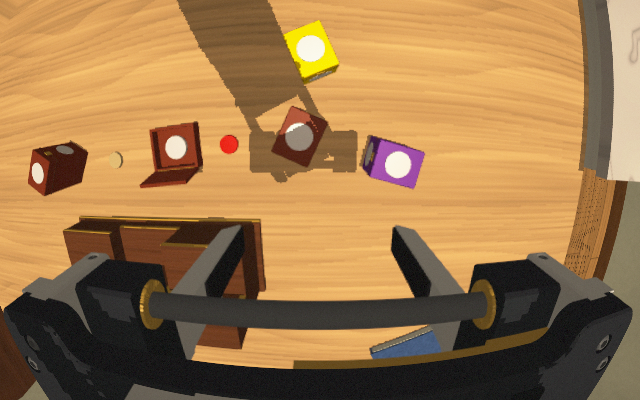

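The wrist view shows the short box at (299,137), yellow at (312,50), purple at (393,162), and the tall box at (57,168). The shelf is partly hidden by the fingers. I'll fit block silhouettes to the masks to get box poses.

```bash
cat >> h.py <<'E'
from scipy.optimize import minimize
def block(x,y,yaw,H,z0=0,L=70,W=56):
    t=np.linspace(-1,1,9);P=[]
    for a in t:
        for b in (-1,1):
            for c in (-1,1): P+= [(a,b,c),(b,a,c),(b,c,a)]
    P=np.array(P)*[L/2,W/2,H/2]+[0,0,H/2]
    c,s=np.cos(yaw),np.sin(yaw)
    return P@np.array([[c,-s,0],[s,c,0],[0,0,1]]).T+[x,y,z0]
def fit(views,H,x0,z0=0):
    def iou(q):
        S=0
        for p,m in views:
            h=cv2.convexHull((proj(p,block(*q[:2],q[2]/100,H,z0))*16).astype(np.int32))
            im=np.zeros(m.shape,np.uint8);cv2.fillConvexPoly(im,h,1,cv2.LINE_8,4);im=im>0
            S+=(im&m).sum()/(im|m).sum()
        return -S/len(views)
    best=None
    for a in (-40,-20,0,20,40):
        r=minimize(iou,[x0[0],x0[1],a],method='Nelder-Mead',options=dict(initial_simplex=[[x0[0],x0[1],a],[x0[0]+12,x0[1],a],[x0[0],x0[1]+12,a],[x0[0],x0[1],a+12]]))
        if best is None or r.fun<best.fun: best=r
    return best.x[0],best.x[1],best.x[2]/100,-best.fun
def pick(p,name,near):
    "mask of the detection whose mask centre lies nearest the projected point"
    c=proj(p,near)[0];B=None
    for d in manip.masks_of(p,name):
        v,u=np.nonzero(d['mask']);e=np.hypot(u.mean()-c[0],v.mean()-c[1])
        if B is None or e<B[0]: B=(e,d['mask'],d['conf'])
    return B
E
python3 - <<'E'
from h import *
s,w=wrist(); sd=manip.camera('side'); sc=manip.camera('scene')
for nm,H,n in (('short_box_center',80,[398,240,40]),('tall_box_center',115,[430,-225,57])):
    V={}
    for k,p in (('w',w),('side',sd),('scene',sc)):
        b=pick(p,nm,n)
        if b is None or b[0]>25: print(nm,k,'none',b and b[0]); continue
        V[k]=(p,b[1]); print(nm,k,round(b[0],1),round(b[2],2),np.round(fit([V[k]],H,n),3))
    print(nm,'all',np.round(fit([V[k] for k in V if k!='scene'],H,n),3))
E
```

```text
short_box_center w 5.4 0.96 [389.721 237.074  -0.432   0.976]
short_box_center side none 41.86345546124041
short_box_center scene 6.3 0.89 [371.681 245.39   -0.451   0.726]
short_box_center all [389.721 237.074  -0.432   0.976]
tall_box_center w 7.0 0.84 [ 4.20622e+02 -2.38525e+02 -3.82000e-01  9.52000e-01]
tall_box_center side 20.4 0.59 [ 4.11921e+02 -2.39395e+02 -5.00000e-02  7.00000e-03]
tall_box_center scene 8.7 0.65 [ 4.18084e+02 -2.36378e+02 -3.95000e-01  8.30000e-01]
tall_box_center all [ 4.20439e+02 -2.38013e+02 -3.95000e-01  4.79000e-01]
```

```bash
python3 -m crank '[{"offset":[-0.063,-0.018,0],"spin":-24.8},{"offset":[-0.063,-0.018,0],"spin":-24.8},{"offset":[-0.063,-0.018,-0.03],"spin":-24.8},{"offset":[-0.063,-0.018,-0.07],"spin":-24.8},{"offset":[-0.063,-0.018,-0.11],"spin":-24.8},{"offset":[-0.063,-0.018,-0.15],"spin":-24.8},{"offset":[-0.063,-0.018,-0.18],"spin":-24.8},{"offset":[-0.063,-0.018,-0.18],"spin":-24.8}]' 1 40
python3 - <<'E'
from h import *
s,p=wrist(); b=pick(p,'short_box_center',[390,237,40]); print(b[0],b[2],np.round(fit([(p,b[1])],80,[390,237]),3))
print(s['joints'],s['eef_pos'])
cv2.imwrite('pics/w2.png',p['pixels'][...,::-1])
E
```

```text
clock: 3.23
eef_pos: [371.0, 244.9, 138.6]
eef_rot: [-3.135, -0.005, 2.711]
wrist_force: [-0.1, 0.1, -0.3]
finger_gap: 93.9
3.8712023280252845 0.95 [389.249 237.446  -0.42    0.963]
[ 5.01007411e-01  1.42819611e-01  1.87885261e+00 -1.18311987e-06
  1.12829960e+00 -6.39160292e-01] [371.03515938 244.91117274 138.64291842]
```

```bash
python3 -m crank '[{"offset":[0.003,0,-0.03],"spin":0},{"offset":[0.003,0,-0.065],"spin":0},{"offset":[0.003,0,-0.09],"spin":0},{"offset":[0.003,0,-0.096],"spin":0},{"offset":[0.003,0,-0.096],"spin":0},{"offset":[0.003,0,-0.096],"spin":0},{"offset":[0.003,0,-0.096],"spin":0},{"offset":[0.003,0,-0.096],"spin":0}]' 1 50
python3 -m crank '[{"offset":[0,0,0],"spin":0},{"offset":[0,0,0],"spin":0},{"offset":[0,0,0],"spin":0},{"offset":[0,0,0],"spin":0},{"offset":[0,0,0],"spin":0},{"offset":[0,0,0],"spin":0},{"offset":[0,0,0],"spin":0},{"offset":[0,0,0],"spin":0}]' 0.4 50
```

```text
clock: 4.0
eef_pos: [377.5, 246.9, 50.0]
eef_rot: [3.14, 0.001, 2.711]
wrist_force: [0.2, -0.3, 0.8]
finger_gap: 93.7
clock: 4.67
eef_pos: [377.3, 246.7, 50.0]
eef_rot: [3.14, 0.001, 2.711]
wrist_force: [-2.0, -2.4, 2.4]
finger_gap: 55.8
```

```bash
python3 -m crank '[{"offset":[0,0,0],"spin":0},{"offset":[0,0,0],"spin":0},{"offset":[0,0,0],"spin":0},{"offset":[-0.0045,0.001,-0.004],"spin":0},{"offset":[-0.0045,0.001,-0.004],"spin":0},{"offset":[-0.0045,0.001,-0.004],"spin":0},{"offset":[-0.0045,0.001,-0.004],"spin":0},{"offset":[-0.0045,0.001,-0.004],"spin":0}]' 0.85 50
python3 - <<'E'
from h import *
s,p=wrist(); b=pick(p,'short_box_center',[390,237,40]); print(b[0],b[2],np.round(fit([(p,b[1])],80,[390,237]),3))
print(s['eef_pos'],s['finger_gap'])
E
```

```text
clock: 5.33
eef_pos: [372.9, 247.8, 46.0]
eef_rot: [3.14, 0.001, 2.711]
wrist_force: [-0.2, -1.2, 0.8]
finger_gap: 80.0
7.024049675658342 0.73 [391.753 239.802  -0.431   0.771]
[372.89300897 247.75085724  46.03787411] 79.98501880650693
```

```bash
python3 -m crank '[{"offset":[0,0,0],"spin":0},{"offset":[0,0,0],"spin":0},{"offset":[0,0,0],"spin":0},{"offset":[0,0,0],"spin":0},{"offset":[0,0,0.02],"spin":0},{"offset":[0,0,0.05],"spin":0},{"offset":[0,0,0.08],"spin":0},{"offset":[0,0,0.1],"spin":0}]' 0.4 50
python3 -m crank '[{"offset":[0,0,0.04],"spin":0},{"offset":[0.02,-0.03,0.08],"spin":7},{"offset":[0.05,-0.06,0.12],"spin":14},{"offset":[0.08,-0.09,0.16],"spin":21},{"offset":[0.1,-0.12,0.18],"spin":24.8},{"offset":[0.1,-0.14,0.18],"spin":24.8},{"offset":[0.1,-0.14,0.18],"spin":24.8},{"offset":[0.1,-0.14,0.18],"spin":24.8}]'
python3 - <<'E'
from h import *
s,p=wrist(); print(s['eef_pos'],s['eef_rot'],s['finger_gap'],s['joints'])
np.save('w3T.npy',p['T'])
cv2.imwrite('pics/w3.png',p['pixels'][...,::-1])
for c in ('side','scene'):
    q=manip.camera(c)
    for d in manip.masks_of(q,'shelf')[:1]: print(c,d['conf'],d['mask'].sum())
    im=q['pixels'][...,::-1]
    im=im[95:295,210:330] if c=='side' else im[180:330,190:430]
    cv2.imwrite(f'pics/{c}3.png',cv2.resize(im,None,fx=3 if c=='side' else 2.5,fy=3 if c=='side' else 2.5,interpolation=cv2.INTER_CUBIC))
a=cv2.imread('pics/side3.png');b=cv2.imread('pics/scene3.png')
print(a.shape,b.shape)
E
```

```text
clock: 6.1
eef_pos: [373.2, 247.9, 148.4]
eef_rot: [3.139, 0.002, 2.711]
wrist_force: [0.2, 0.4, -1.1]
finger_gap: 55.4
clock: 6.77
eef_pos: [474.5, 105.3, 329.9]
eef_rot: [3.139, 0.004, 3.141]
wrist_force: [-0.4, 0.5, -2.2]
finger_gap: 55.3
[474.54325974 105.28561406 329.85006832] [3.13901613 0.00433042 3.14060954] 55.31265500460324 [ 0.14188377  0.08529184  1.49103964  0.0019338   1.56060805 -1.42795023]
side 0.81 784
scene 0.77 1132
(600, 360, 3) (375, 600, 3)
```

View pics/w3.png

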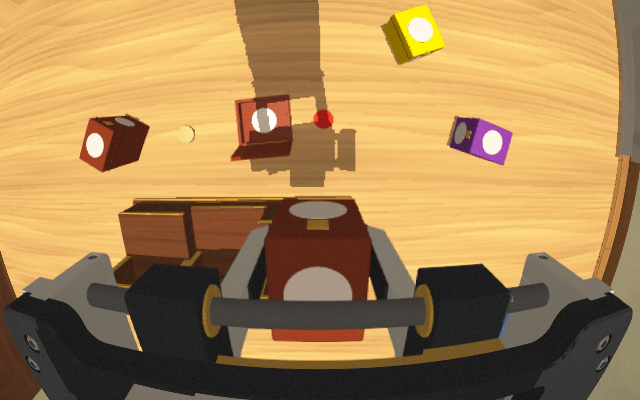

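View pics/side3.png

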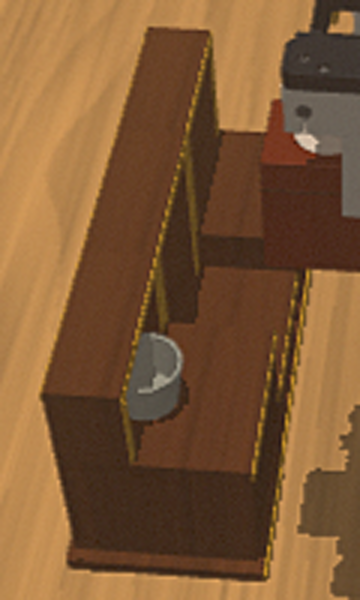

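```bash
python3 - <<'E'
from h import *
sd=manip.camera('side'); s,w=wrist(); sc=manip.camera('scene')
P=lambda q:np.round(q,1).tolist()
for n,u,v in (('nearback',42,395),('nearfront',122,400),('farfront',210,32),('farback',148,28)): print(n,P(at(sd,210+(u+.5)/3-.5,95+(v+.5)/3-.5,179)))
for n,u,v,z in (('c_fl left',254,474,112),('c_fl right',275,340,112)): print(n,P(at(sd,210+u/3,95+v/3,z)))
print('b edge',P(at(w,120,212,77)),P(at(w,190,207,77)),'a',P(at(w,196,207,42)),P(at(w,262,206,42)),'base z10/0',P(at(w,133,200,10)),P(at(w,354,198,10)),P(at(w,133,200,0)))
for u,v in ((408,202),(411,210),(210,238),(215,250)): print('scene',P(at(sc,u,v,179)))
im=w['pixels'][185:300,90:290,::-1]; a=cv2.resize(im,None,fx=4,fy=4,interpolation=cv2.INTER_CUBIC)
cv2.imwrite('pics/w3z.png',a)
E
```

```text
nearback [669.3, 155.9, 179.0]
nearfront [618.7, 155.5, 179.0]
farfront [621.8, -232.8, 179.0]
farback [672.1, -233.8, 179.0]
c_fl left [538.1, 155.2, 112.0]
c_fl right [538.7, 35.6, 112.0]
b edge [539.0, -225.4, 77.0] [528.4, -86.7, 77.0] a [538.9, -91.4, 42.0] [536.3, 21.6, 42.0] base z10/0 [536.4, -239.9, 10.0] [531.4, 170.6, 10.0] [539.2, -246.9, 0.0]
scene [649.5, 159.3, 179.0]
scene [676.7, 152.1, 179.0]
scene [639.1, -233.0, 179.0]
scene [676.0, -228.6, 179.0]
```

View pics/w3z.png

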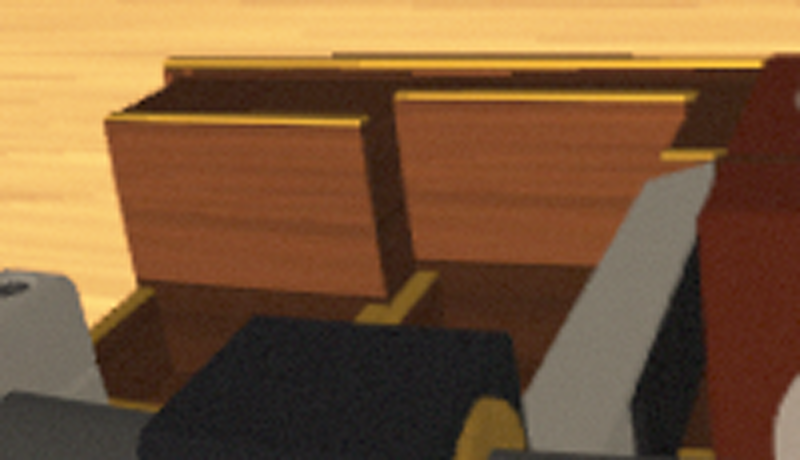

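View pics/scene3.png

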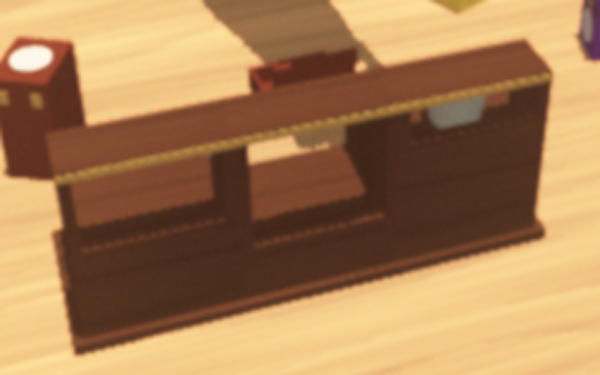

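```bash
python3 - <<'E'
from h import *
s,w=wrist()
P=lambda q:np.round(q,1).tolist()
f=lambda u,v,z:P(at(w,90+(u+.5)/4-.5,185+(v+.5)/4-.5,z))
print('b',f(106,119,77),f(365,122,77)); print('a',f(395,95,42),f(690,97,42)); print('c',f(662,156,112))
print('base',f(165,58,0),f(770,58,0),f(165,62,10),f(765,64,10))
print('roof front? b-left cheek top',f(155,288,179),'cheek ab',f(360,318,179),f(435,272,179), f(135,280,77),f(385,298,77),f(415,262,42))
E
```

```text
b [543.9, -235.6, 77.0] [542.2, -104.8, 77.0]
a [541.8, -106.2, 42.0] [541.4, 21.4, 42.0]
c [541.2, 23.5, 112.0]
base [537.8, -252.3, 0.0] [536.8, 49.1, 0.0] [537.1, -245.5, 10.0] [536.6, 48.1, 10.0]
roof front? b-left cheek top [569.5, -147.4, 179.0] cheek ab [574.3, -66.8, 179.0] [556.4, -37.4, 179.0] [619.7, -237.5, 77.0] [618.9, -107.5, 77.0] [618.2, -107.2, 42.0]
```

```bash
python3 -m crank '[{"offset":[0,-0.03,0],"spin":0.5},{"offset":[0,-0.07,-0.01],"spin":0.5},{"offset":[0,-0.11,-0.03],"spin":0.5},{"offset":[0.01,-0.15,-0.05],"spin":0.5},{"offset":[0.02,-0.19,-0.07],"spin":0.5},{"offset":[0.03,-0.23,-0.09],"spin":0.5},{"offset":[0.04,-0.265,-0.1],"spin":0.5},{"offset":[0.05,-0.276,-0.11],"spin":0.5}]'
python3 -m crank '[{"offset":[0.01,0,0],"spin":0},{"offset":[0.02,0,0],"spin":0},{"offset":[0.02,0,0],"spin":0},{"offset":[0.02,0,0],"spin":0},{"offset":[0.02,0,0],"spin":0},{"offset":[0.02,0,0],"spin":0},{"offset":[0.02,0,0],"spin":0},{"offset":[0.02,0,0],"spin":0}]'
python3 - <<'E'
from h import *
s=manip.read_state();print(s['clock'],s['eef_pos'],s['eef_rot'],s['wrist_force'])
E
```

```text
clock: 7.88
eef_pos: [522.6, -170.6, 217.1]
eef_rot: [3.139, 0.001, -3.131]
wrist_force: [-0.7, 0.2, -1.9]
finger_gap: 55.7
clock: 8.55
eef_pos: [542.5, -170.5, 217.5]
eef_rot: [3.139, 0.002, -3.131]
wrist_force: [-0.9, 0.9, -2.3]
finger_gap: 55.9
8.55 [ 542.46709578 -170.45926422  217.46888485] [ 3.13945127e+00  1.70099807e-03 -3.13076355e+00] [-0.93156959  0.87180084 -2.28806814]
```

```bash
python3 -m crank '[{"offset":[0,0,-0.03],"spin":0},{"offset":[0,0,-0.06],"spin":0},{"offset":[0,0,-0.08],"spin":0},{"offset":[0,0,-0.0885],"spin":0},{"offset":[0,0,-0.0885],"spin":0},{"offset":[0,0,-0.0885],"spin":0},{"offset":[0,0,-0.0885],"spin":0},{"offset":[0,0,-0.0885],"spin":0}]'
python3 - <<'E'
from h import *
s,p=wrist();print(s['clock'],s['eef_pos'],s['eef_rot'],s['wrist_force'])
cv2.imwrite('pics/w4.png',p['pixels'][...,::-1])
E
```

```text
clock: 9.22
eef_pos: [543.1, -170.7, 130.5]
eef_rot: [3.14, 0.004, -3.131]
wrist_force: [0.2, 0.2, -1.5]
finger_gap: 55.8
9.2167 [ 543.09007847 -170.70824687  130.5383413 ] [ 3.14028962  0.00396466 -3.13085069] [ 0.22238013  0.20001408 -1.46810077]
```

View pics/w4.png

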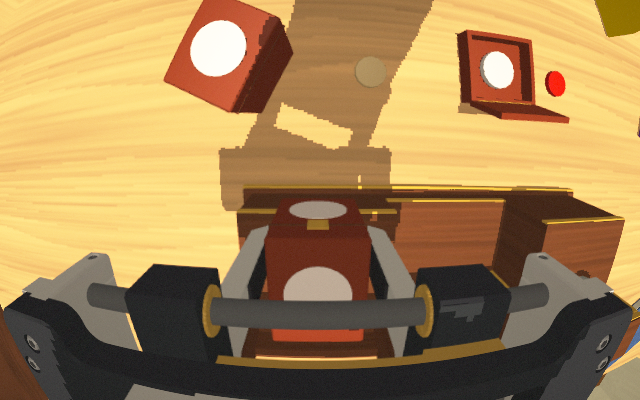

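The box hovers over tier b, centred between its edges at columns 237 and 400. Forward now.

```bash
python3 -m crank '[{"offset":[0,0,-0.003],"spin":0},{"offset":[0.015,0,-0.003],"spin":0},{"offset":[0.03,0,-0.003],"spin":0},{"offset":[0.042,0,-0.003],"spin":0},{"offset":[0.05,0,-0.003],"spin":0},{"offset":[0.055,0,-0.003],"spin":0},{"offset":[0.058,0,-0.003],"spin":0},{"offset":[0.058,0,-0.003],"spin":0}]'
python3 -m crank '[{"offset":[0.001,0,0],"spin":0},{"offset":[0.002,0,0],"spin":0},{"offset":[0.003,0,0],"spin":0},{"offset":[0.004,0,0],"spin":0},{"offset":[0.005,0,0],"spin":0},{"offset":[0.005,0,0],"spin":0},{"offset":[0.005,0,0],"spin":0},{"offset":[0.005,0,0],"spin":0}]'
```

```text
clock: 9.93
eef_pos: [601.1, -170.6, 127.2]
eef_rot: [3.14, 0.004, -3.131]
wrist_force: [-0.9, 1.1, -2.5]
finger_gap: 55.8
clock: 10.6
eef_pos: [606.0, -170.6, 127.2]
eef_rot: [3.14, 0.003, -3.131]
wrist_force: [-0.1, -1.1, -1.6]
finger_gap: 56.0
```

```bash
python3 -m crank '[{"offset":[0.001,0,0],"spin":0},{"offset":[0.001,0,0],"spin":0},{"offset":[0.002,0,0],"spin":0},{"offset":[0.002,0,0],"spin":0},{"offset":[0.003,0,0],"spin":0},{"offset":[0.003,0,0],"spin":0},{"offset":[0.003,0,0],"spin":0},{"offset":[0.003,0,0],"spin":0}]'
```

```text
clock: 11.27
eef_pos: [608.6, -170.6, 127.1]
eef_rot: [3.14, 0.002, -3.131]
wrist_force: [-5.5, 0.8, 0.2]
finger_gap: 55.6
```

```bash
python3 -m crank '[{"offset":[0,0,-0.001],"spin":0},{"offset":[0,0,-0.002],"spin":0},{"offset":[0,0,-0.003],"spin":0},{"offset":[0,0,-0.004],"spin":0},{"offset":[0,0,-0.0045],"spin":0},{"offset":[0,0,-0.0045],"spin":0},{"offset":[0,0,-0.0045],"spin":0},{"offset":[0,0,-0.0045],"spin":0}]'
python3 - <<'E'
from h import *
q=manip.camera('scene'); im=q['pixels'][180:330,190:430,::-1]
cv2.imwrite('pics/scene5.png',cv2.resize(im,None,fx=3.3,fy=3.3,interpolation=cv2.INTER_CUBIC))
E
```

```text
clock: 11.93
eef_pos: [608.5, -170.6, 123.2]
eef_rot: [3.14, 0.002, -3.131]
wrist_force: [-6.1, 0.9, 5.4]
finger_gap: 56.0
```

View pics/scene5.png

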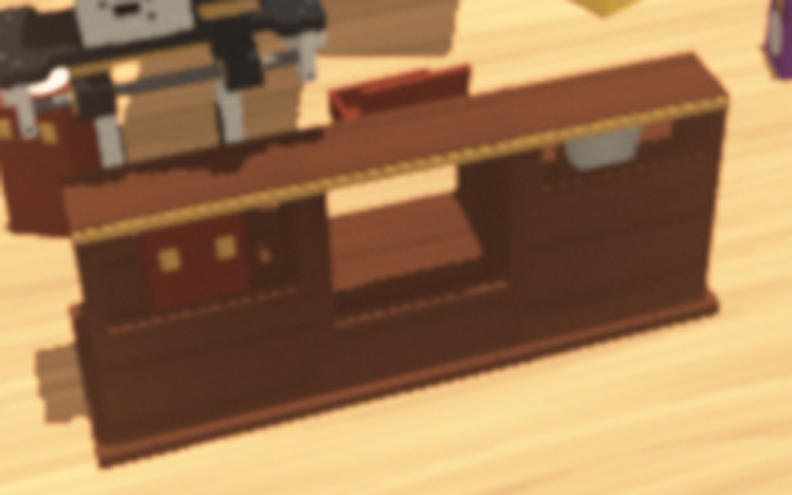

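The box stands in tier b under the roof, at the back, with 5 N of floor contact and 6 N of rail contact. Release and retreat.

```bash
python3 -m crank '[{"offset":[0,0,0],"spin":0},{"offset":[0,0,0],"spin":0},{"offset":[0,0,0],"spin":0},{"offset":[0,0,0.01],"spin":0},{"offset":[0,0,0.04],"spin":0},{"offset":[0,0,0.08],"spin":0},{"offset":[0,0,0.12],"spin":0},{"offset":[0,0,0.13],"spin":0}]' 0.75
python3 - <<'E'
from h import *
s,w=wrist(); print(s['eef_pos'],s['finger_gap'])
sd=manip.camera('side'); sc=manip.camera('scene')
for k,p in (('w',w),('side',sd),('scene',sc)):
    b=pick(p,'short_box_center',[627,-170,117])
    print(k,b and (round(b[0]),b[2],b[1].sum()), b and b[0]<30 and np.round(fit([(p,b[1])],80,[627,-170],77),3))
b=pick(w,'tall_box_center',[420,-238,57]); print(b and b[0],b and np.round(fit([(w,b[1])],115,[420,-238]),3))
cv2.imwrite('pics/w6.png',w['pixels'][...,::-1])
E
```

```text
clock: 12.65
eef_pos: [609.8, -171.0, 261.1]
eef_rot: [-3.14, 0.011, -3.131]
wrist_force: [-0.2, 0.8, 1.1]
finger_gap: 70.7
[ 609.83751434 -171.01100238  261.1223164 ] 70.69244006184562
w (12, 0.98, np.int64(2708)) [ 6.18976e+02 -1.71026e+02  9.00000e-03  5.63000e-01]
side (7, 0.66, np.int64(645)) [ 6.04827e+02 -1.73436e+02  1.67000e-01  5.05000e-01]
scene (6, 0.62, np.int64(777)) [ 6.20554e+02 -1.70283e+02 -7.00000e-03  4.40000e-01]
None None
```

View pics/w6.png

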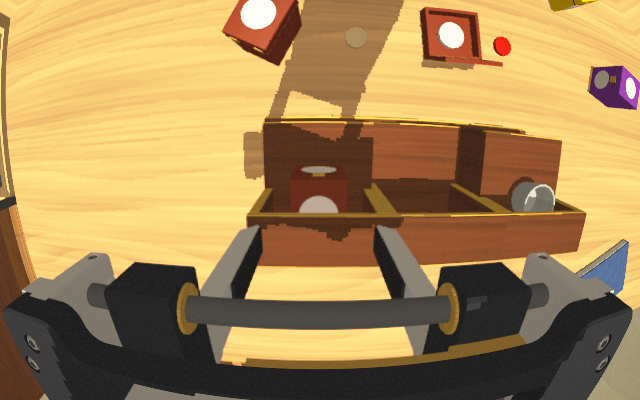

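The short box stands in tier b with its front at (319,182), square to the roof edge, and the cup is undisturbed in its tier. I'll measure its front edge while moving to the tall box.

```bash
python3 - <<'E'
from h import *
s,w=wrist()
for u,v,z in ((291,182,157),(347,182,157),(249,214,179),(400,214,179),(295,214,157)): print(u,v,np.round(at(w,u,v,z),1))
print(np.round(proj(w,block(627,-171,.01,80,77)[:4]),0).tolist()) 
E
python3 -m crank '[{"offset":[-0.03,-0.01,0.0],"spin":-7},{"offset":[-0.07,-0.02,0],"spin":-14},{"offset":[-0.11,-0.03,0],"spin":-20},{"offset":[-0.15,-0.04,-0.01],"spin":-22.6},{"offset":[-0.185,-0.05,-0.03],"spin":-22.6},{"offset":[-0.207,-0.06,-0.05],"spin":-22.6},{"offset":[-0.207,-0.06,-0.06],"spin":-22.6},{"offset":[-0.207,-0.06,-0.06],"spin":-22.6}]' 1
python3 -m crank '[{"offset":[0,0,0],"spin":0},{"offset":[0,0,0],"spin":0},{"offset":[0,0,0],"spin":0},{"offset":[0,0,0],"spin":0},{"offset":[0,0,0],"spin":0},{"offset":[0,0,0],"spin":0},{"offset":[0,0,0],"spin":0},{"offset":[0,0,0],"spin":0}]'
python3 - <<'E'
from h import *
s,p=wrist(); print(s['eef_pos'],s['eef_rot'])
for d in manip.masks_of(p,'tall_box_center')+manip.masks_of(p,'short_box_center'):
    v,u=np.nonzero(d['mask']); print(d['conf'],u.mean(),v.mean(),proj(p,[420,-238,57]),np.round(fit([(p,d['mask'])],115,[420,-238]),3))
E
```

```text
291 182 [ 592.1 -194.4  157. ]
347 182 [ 591.6 -143.6  157. ]
249 214 [ 616.  -229.8  179. ]
400 214 [614.9 -97.7 179. ]
295 214 [ 622.6 -191.   157. ]
[[292.0, 168.0], [292.0, 168.0], [292.0, 168.0], [286.0, 182.0]]
clock: 13.72
eef_pos: [399.9, -230.4, 189.9]
eef_rot: [3.139, -0.003, 2.756]
wrist_force: [0.0, -1.0, 0.5]
finger_gap: 94.2
clock: 14.38
eef_pos: [400.0, -230.4, 190.0]
eef_rot: [3.139, -0.003, 2.756]
wrist_force: [0.3, -0.1, -0.1]
finger_gap: 93.9
[ 399.99281177 -230.39403533  189.994073  ] [ 3.13859014e+00 -2.91913501e-03  2.75619744e+00]
0.61 320.91532540237927 217.7388033589923 [[317.55882384 209.67667623]] [ 421.056 -235.91    -0.507    0.941]
0.96 420.5934782608696 339.93260869565216 [[317.55882384 209.67667623]] [ 4.20e+02 -2.38e+02 -4.00e-01  0.00e+00]
0.96 630.3147540983607 75.73770491803279 [[317.55882384 209.67667623]] [ 4.20e+02 -2.38e+02 -4.00e-01  0.00e+00]
0.73 587.5333333333333 8.128813559322033 [[317.55882384 209.67667623]] [ 4.20e+02 -2.38e+02 -4.00e-01  0.00e+00]
```

```bash
python3 - <<'E'
from h import *
s,p=wrist(); d=manip.masks_of(p,'tall_box_center')[0]; m=d['mask']
im=p['pixels'].astype(int)
wh=(im.min(2)>170)&((im.max(2)-im.min(2))<35)
n,l,st,c=cv2.connectedComponentsWithStats(wh.astype(np.uint8))
for i in range(1,n):
    if st[i,4]>150: print('white',st[i],c[i],np.round(at(p,*c[i],115),1))
cn=max(cv2.findContours(m.astype(np.uint8),0,1)[0],key=cv2.contourArea)
ap=cv2.approxPolyDP(cn,4,True)[:,0]
for q in ap: print(q,np.round(at(p,*q,115),1),np.round(at(p,*q,0),1))
E
```

```text
white [488 101  23  30 542] [498.93542435 115.21402214] [383.8 -43.6 115. ]
[300 168] [ 364.3 -231.3  115. ] [ 379.3 -244.3    0. ]
[291 191] [ 379.6 -246.1  115. ] [ 401.5 -265.7    0. ]
[287 259] [ 436.7 -275.1  115. ] [ 484.4 -307.8    0. ]
[344 266] [ 463.1 -229.4  115. ] [ 522.7 -241.5   -0. ]
[356 193] [ 402.1 -195.5  115. ] [ 434.1 -192.3    0. ]
[343 170] [ 379.4 -198.7  115. ] [ 401.2 -197.     0. ]
```

```bash
python3 -m crank '[{"offset":[0.004,0.002,-0.02],"spin":-4.3},{"offset":[0.004,0.002,-0.04],"spin":-4.3},{"offset":[0.004,0.002,-0.07],"spin":-4.3},{"offset":[0.004,0.002,-0.095],"spin":-4.3},{"offset":[0.004,0.002,-0.109],"spin":-4.3},{"offset":[0.004,0.002,-0.109],"spin":-4.3},{"offset":[0.004,0.002,-0.109],"spin":-4.3},{"offset":[0.004,0.002,-0.109],"spin":-4.3}]' 1 50
python3 -m crank '[{"offset":[0,0,0],"spin":0},{"offset":[0,0,0],"spin":0},{"offset":[0,0,0],"spin":0},{"offset":[0,0,0],"spin":0},{"offset":[0,0,0],"spin":0},{"offset":[0,0,0],"spin":0},{"offset":[0,0,0],"spin":0},{"offset":[0,0,0],"spin":0}]' 0.4 50
```

```text
clock: 15.3
eef_pos: [404.4, -228.8, 82.1]
eef_rot: [3.139, -0.002, 2.681]
wrist_force: [0.9, -0.2, 0.4]
finger_gap: 93.9
clock: 15.97
eef_pos: [404.4, -228.8, 82.1]
eef_rot: [3.139, -0.002, 2.681]
wrist_force: [-1.4, 0.3, 1.2]
finger_gap: 55.8
```

```bash
python3 -m crank '[{"offset":[0,0,0.01],"spin":0},{"offset":[0,0,0.04],"spin":0},{"offset":[0,0,0.08],"spin":0},{"offset":[0,0,0.12],"spin":0},{"offset":[0.01,0.03,0.15],"spin":7},{"offset":[0.03,0.06,0.17],"spin":14},{"offset":[0.05,0.09,0.17],"spin":20},{"offset":[0.07,0.12,0.17],"spin":26.8}]'
python3 -m crank '[{"offset":[0.02,0.02,0],"spin":0},{"offset":[0.04,0.05,0],"spin":0},{"offset":[0.06,0.068,0],"spin":0},{"offset":[0.067,0.068,0],"spin":0},{"offset":[0.067,0.068,0],"spin":0},{"offset":[0.067,0.068,0],"spin":0},{"offset":[0.067,0.068,0],"spin":0},{"offset":[0.067,0.068,0],"spin":0}]'
```

```text
clock: 16.63
eef_pos: [475.2, -107.4, 254.3]
eef_rot: [3.14, 0.001, -3.13]
wrist_force: [1.0, 0.0, -3.5]
finger_gap: 55.9
clock: 17.3
eef_pos: [541.6, -40.2, 254.7]
eef_rot: [3.14, 0.002, -3.131]
wrist_force: [-0.2, -2.1, -2.8]
finger_gap: 55.7
```

```bash
python3 -m crank '[{"offset":[0,-0.0005,-0.03],"spin":0},{"offset":[0,-0.0005,-0.06],"spin":0},{"offset":[0,-0.0005,-0.09],"spin":0},{"offset":[0,-0.0005,-0.11],"spin":0},{"offset":[0,-0.0005,-0.12],"spin":0},{"offset":[0,-0.0005,-0.1265],"spin":0},{"offset":[0,-0.0005,-0.1265],"spin":0},{"offset":[0,-0.0005,-0.1265],"spin":0}]'
python3 -m crank '[{"offset":[0.01,0,0],"spin":0},{"offset":[0.022,0,0],"spin":0},{"offset":[0.035,0,0],"spin":0},{"offset":[0.046,0,0],"spin":0},{"offset":[0.053,0,0],"spin":0},{"offset":[0.057,0,0],"spin":0},{"offset":[0.058,0,0],"spin":0},{"offset":[0.058,0,0],"spin":0}]'
```

```text
clock: 17.97
eef_pos: [542.0, -41.0, 129.3]
eef_rot: [3.14, 0.003, -3.132]
wrist_force: [-0.5, 0.5, -3.4]
finger_gap: 56.0
clock: 18.63
eef_pos: [600.0, -41.0, 129.6]
eef_rot: [3.14, 0.003, -3.132]
wrist_force: [0.5, -0.1, -1.5]
finger_gap: 56.0
```

```bash
python3 -m crank '[{"offset":[0.001,0,-0.001],"spin":0},{"offset":[0.002,0,-0.002],"spin":0},{"offset":[0.003,0,-0.002],"spin":0},{"offset":[0.004,0,-0.002],"spin":0},{"offset":[0.005,0,-0.002],"spin":0},{"offset":[0.006,0,-0.002],"spin":0},{"offset":[0.006,0,-0.002],"spin":0},{"offset":[0.006,0,-0.002],"spin":0}]'
python3 -m crank '[{"offset":[0.001,0,0],"spin":0},{"offset":[0.001,0,0],"spin":0},{"offset":[0.002,0,0],"spin":0},{"offset":[0.002,0,0],"spin":0},{"offset":[0.003,0,0],"spin":0},{"offset":[0.003,0,0],"spin":0},{"offset":[0.003,0,0],"spin":0},{"offset":[0.003,0,0],"spin":0}]'
```

```text
clock: 19.3
eef_pos: [606.0, -41.0, 127.6]
eef_rot: [3.14, 0.003, -3.132]
wrist_force: [0.4, 0.2, -2.4]
finger_gap: 55.3
clock: 19.97
eef_pos: [608.9, -41.0, 127.6]
eef_rot: [3.14, 0.003, -3.132]
wrist_force: [-1.7, 0.3, -1.0]
finger_gap: 55.8
```

```bash
python3 -m crank '[{"offset":[0.0005,0,0],"spin":0},{"offset":[0.001,0,0],"spin":0},{"offset":[0.001,0,0],"spin":0},{"offset":[0.0015,0,0],"spin":0},{"offset":[0.0015,0,0],"spin":0},{"offset":[0.0015,0,0],"spin":0},{"offset":[0.0015,0,0],"spin":0},{"offset":[0.0015,0,0],"spin":0}]'
```

```text
clock: 20.63
eef_pos: [609.6, -41.0, 127.5]
eef_rot: [3.14, 0.001, -3.131]
wrist_force: [-7.7, -0.3, 2.2]
finger_gap: 56.1
```

```bash
python3 -m crank '[{"offset":[0,0,-0.001],"spin":0},{"offset":[0,0,-0.002],"spin":0},{"offset":[0,0,-0.003],"spin":0},{"offset":[0,0,-0.0035],"spin":0},{"offset":[0,0,-0.004],"spin":0},{"offset":[0,0,-0.004],"spin":0},{"offset":[0,0,-0.004],"spin":0},{"offset":[0,0,-0.004],"spin":0}]'
```

```text
clock: 21.3
eef_pos: [609.4, -41.0, 124.2]
eef_rot: [3.14, 0.0, -3.131]
wrist_force: [-8.3, 0.4, 7.4]
finger_gap: 55.8
```

```bash
python3 -m crank '[{"offset":[0,0,0],"spin":0},{"offset":[0,0,0],"spin":0},{"offset":[0,0,0],"spin":0},{"offset":[0,0,0.01],"spin":0},{"offset":[0,0,0.04],"spin":0},{"offset":[0,0,0.08],"spin":0},{"offset":[0,0,0.12],"spin":0},{"offset":[0,0,0.135],"spin":0}]' 0.75
python3 -m crank '[{"offset":[0,-0.02,0],"spin":0},{"offset":[0,-0.05,0],"spin":0},{"offset":[0,-0.065,0],"spin":0},{"offset":[0,-0.065,0],"spin":0},{"offset":[0,-0.065,0],"spin":0},{"offset":[0,-0.065,0],"spin":0},{"offset":[0,-0.065,0],"spin":0},{"offset":[0,-0.065,0],"spin":0}]'
python3 - <<'E'
from h import *
s,w=wrist(); print(s['eef_pos'],s['eef_rot'],s['finger_gap'])
im=w['pixels'][140:260,200:480,::-1]
for (x,y,H,z0) in ((627,-171,80,77),(627,-41,115,42)):
    t=block(x,y,.008,H,z0); t=t[(t[:,2]>156)]
    e=t[np.argsort(t[:,0])]; print('front-edge pred',np.round(proj(w,np.array([[x-35,y-28,157],[x-35,y+28,157]])),1).tolist())
cv2.imwrite('pics/w7.png',cv2.resize(im,None,fx=2.85,fy=2.85,interpolation=cv2.INTER_CUBIC))
np.save('w7T.npy',w['T'])
E
```

```text
clock: 21.97
eef_pos: [610.6, -41.1, 266.2]
eef_rot: [3.141, 0.009, -3.131]
wrist_force: [0.2, 0.3, -0.1]
finger_gap: 70.7
clock: 22.63
eef_pos: [610.6, -105.2, 266.1]
eef_rot: [3.141, 0.008, -3.13]
wrist_force: [0.3, -0.1, -0.1]
finger_gap: 70.7
[ 610.6330746  -105.1550345   266.13157185] [ 3.14111438  0.0083692  -3.13015692] 70.71714886401962
front-edge pred [[221.8, 175.1], [277.9, 175.1]]
front-edge pred [[355.5, 175.9], [411.7, 177.1]]
```

View pics/w7.png

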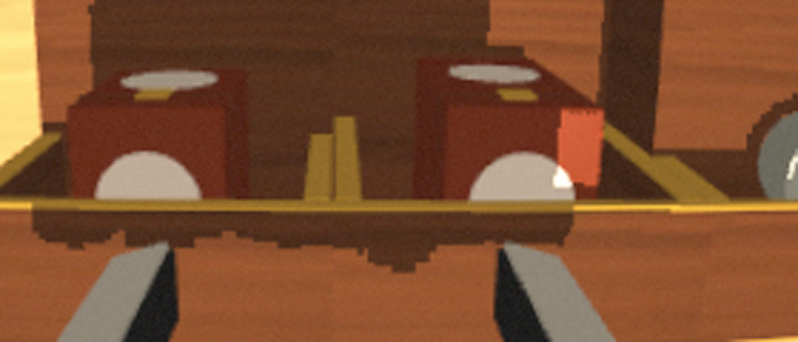

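The crop shows both boxes upright under the roof. Their front edges lie parallel to the brass roof edge, and the cup is in place at right. To check the seating, I'll measure the box fronts against the roof's front edge, which should leave 30 mm sticking out.

```bash
python3 - <<'E'
from h import *
s,w=wrist(); g=w['pixels'].astype(int)
f=lambda u,v,z:np.round(at(w,u,v,z),1).tolist()
for u in (235,252,270,315,365,385,405):
    print(u,[(v,*g[v,u]) for v in range(170,182)][::1] if u in(252,385) else '')
    print('   ',[(v,*g[v,u]) for v in range(206,220)] if u in (252,315,385) else '')
for v in (210,211,212,213,214): print(v,f(315,v,169),f(315,v,179))
for v in (176,177,178): print(v,f(252,v,157),f(385,v,157))
E
```

```text
235 
    
252 [(170, np.int64(162), np.int64(138), np.int64(111)), (171, np.int64(153), np.int64(122), np.int64(76)), (172, np.int64(146), np.int64(110), np.int64(41)), (173, np.int64(150), np.int64(112), np.int64(42)), (174, np.int64(132), np.int64(87), np.int64(35)), (175, np.int64(102), np.int64(54), np.int64(24)), (176, np.int64(86), np.int64(35), np.int64(16)), (177, np.int64(99), np.int64(43), np.int64(28)), (178, np.int64(106), np.int64(48), np.int64(28)), (179, np.int64(107), np.int64(48), np.int64(30)), (180, np.int64(105), np.int64(46), np.int64(28)), (181, np.int64(105), np.int64(43), np.int64(25))]
    [(206, np.int64(190), np.int64(171), np.int64(151)), (207, np.int64(190), np.int64(170), np.int64(152)), (208, np.int64(189), np.int64(168), np.int64(146)), (209, np.int64(178), np.int64(154), np.int64(125)), (210, np.int64(152), np.int64(118), np.int64(66)), (211, np.int64(150), np.int64(112), np.int64(40)), (212, np.int64(165), np.int64(123), np.int64(44)), (213, np.int64(152), np.int64(110), np.int64(44)), (214, np.int64(75), np.int64(41), np.int64(21)), (215, np.int64(8
[... 1985 characters left out ...]
214, np.int64(118), np.int64(80), np.int64(33)), (215, np.int64(86), np.int64(50), np.int64(32)), (216, np.int64(84), np.int64(52), np.int64(32)), (217, np.int64(86), np.int64(51), np.int64(30)), (218, np.int64(89), np.int64(51), np.int64(31)), (219, np.int64(86), np.int64(49), np.int64(28))]
405 
    
210 [622.6, -107.4, 169.0] [619.4, -107.3, 179.0]
211 [623.5, -107.4, 169.0] [620.3, -107.3, 179.0]
212 [624.5, -107.4, 169.0] [621.3, -107.3, 179.0]
213 [625.5, -107.4, 169.0] [622.2, -107.3, 179.0]
214 [626.5, -107.4, 169.0] [623.2, -107.3, 179.0]
176 [592.9, -168.5, 157.0] [591.5, -40.3, 157.0]
177 [593.9, -168.5, 157.0] [592.5, -40.3, 157.0]
178 [594.9, -168.5, 157.0] [593.5, -40.2, 157.0]
```

Box fronts measure x = 592.9 (tier b) and 591.5 (tier a). The roof front is at about 622, so about 30 mm protrudes in each tier, which matches both boxes seated at the rail. I'll do a final bystander check by comparing side images.

```bash
python3 - <<'E'
from h import *
q=manip.camera('side'); n=q['pixels'][...,::-1]; o=cv2.imread('pics/side0.png')
d=cv2.absdiff(n,o).max(2)
for k,(u0,u1,v0,v1) in dict(horn=(350,368,190,202),case=(336,386,202,260),queen=(352,372,266,284),cup=(248,275,203,240)).items(): print(k,d[v0:v1,u0:u1].mean().round(1),(d[v0:v1,u0:u1]>40).mean().round(3))
cv2.imwrite('pics/side8.png',n[80:400,200:520])
s=manip.read_state(); print(s['clock'],s['wrist_force'])
E
```

```text
horn 59.9 0.87
case 26.9 0.308
queen 11.2 0.0
cup 6.3 0.0
22.7833 [ 0.58879964 -0.73248884  0.98260259]
```

View pics/side8.png

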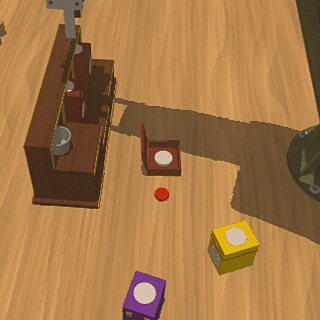

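```bash
python3 - <<'E'
from h import *
sd=manip.camera('side'); h0=at(sd,358,196,8); print('horn start',h0.round(1))
g=sd['pixels'].astype(int); print(g[192:201,348:369].sum(2))
E
```

```text
horn start [ 420.7 -113.4    8. ]
[[251 258 247 244 254 261 260 255 254 253 257 259 253 260 260 255 246 245
  240 250 253]
 [251 251 245 251 247 250 259 260 262 257 259 260 257 262 271 255 254 239
  244 244 255]
 [255 258 243 239 254 258 259 256 262 271 257 253 262 260 257 260 255 248
  252 255 251]
 [247 256 247 239 251 264 257 257 256 264 255 261 257 260 262 268 264 246
  242 255 251]
 [243 255 248 238 246 253 259 258 261 259 261 259 257 259 260 258 252 243
  248 254 249]
 [258 255 252 248 238 248 268 258 267 257 263 253 262 264 259 268 248 237
  243 248 254]
 [252 251 250 244 250 242 254 260 260 250 256 262 261 264 261 247 241 235
  252 255 262]
 [249 255 254 246 248 249 241 252 264 266 263 263 259 253 243 246 244 247
  246 249 253]
 [248 247 246 241 244 246 252 247 252 256 260 258 260 253 248 257 244 255
  251 247 255]]
```

The horn coin's faint disc, with its dark rim, is still at (358,195) in the shadow, so it hasn't moved. Handing in.

```bash
python3 -c "
from cell import manip
print(manip.sign_off())"
```

```text
the job is handed in; nothing more can be done
None
```

Both boxes are put away and the job is handed in, at about 23 s on the robot's clock. The short box is in the right-hand tier (b) and the tall box in the middle tier (a). I set each one down by feel, against the back rail and onto the floor, with forces of 5–8 N.

**Seating:** in the last wrist picture both box fronts stand about 30 mm out from the roof edge, which is what a box against the rail should show. They are upright and parallel to the shelf within about 0.01 rad.

**Bystanders:** the case, red coin and cup look the same as in the first side picture. The horn coin was in the arm's shadow and looked different in the image comparison, but its faint outline is still in the same place. The purple and yellow look-alikes were not touched.

**Checks that disagreed:**
- **Silhouette fits:** fits of the short box on its tier were unreliable because the roof hides part of it. I went by the edge measurements instead.
- **Roof edge:** an early rough reading put it about 6 mm nearer, and the final pixel-level reading replaced it.
- **Tall box angle:** estimates before the grasp differed by about 0.1 rad. I used a middle value and relied on the jaws to square the box.

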